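Clamp a wood block in the toggle-clamp jig

ROBOT

A 7-joint arm with a two-finger parallel gripper is mounted at the origin on the work surface; the furniture and walls round the work are solid. World frame = base frame: x ahead of the robot, y to its left, z up, the work surface at z = 0. Lengths are in m, angles in rad, forces in N, time in s.
With the tool pointing down it reaches from about 0.425 to 0.95 m from the base axis. Payload 4.7 kg.
Tool frame: the origin (TCP) lies on the centre line of the jaws, within the pads' length; the fingertips stand robot.nose_length ahead of it and the grasp point (between the pads) lies 8 mm behind it (robot.nose_length is the distance from the TCP to the fingertips, in m); z points along the fingers, y is the line along which they close (so a half turn about z gives the same grasp; the last joint's range is limited). The gripper opens to 85 mm and grips with 20 to 120 N. Pads are 22 mm wide; open, the fingers measure 114 mm over their backs; the gripper's body (76 mm by 85 mm) begins 54 mm behind the grasp point. The pads swing forward as they close: fully open they stand 13 mm farther back than shut.
Start: joints at [1.238, 0.469, -0.049, 1.532, 0.024, 1.141, -0.082], TCP at [0.202, -0.644, 0.242] pointing down, gripper open.
Joint ranges: [-2.59, 2.59], [-0.33, 1.99], [-1.39, 1.29], [0.1, 2.45], [-1.04, 4.18], [0.21, 1.99], [-2.66, 2.66]. Speed limits (rad/s): [2.57, 2.57, 3.14, 3.14, 3.14, 3.14, 3.14].

INTERFACE

Orientations are given as [roll, pitch, yaw] about the fixed x, y, z axes, in that order (R = Rz(yaw) Ry(pitch) Rx(roll)).
In Python, from plant import robot gives the robot as it stands. Calls block until the motion is done:
- robot.goto(position, orientation): joint-space move of the TCP to a pose.
- robot.move_straight(position, vel=0.15, attitude=None, contact_N=None): straight line of the TCP; attitude=None keeps the orientation; vel is the mean speed in m/s. With contact_N (N) it stops when the force on the tool has changed by that much, and returns True; else False.
- robot.move_joints(angles): joint-space move.
- robot.grip(opening, strength=None): opening from 0.0 (shut) to 1.0 (fully open); strength is the grip in N (None keeps the last); returns when the fingers have stopped.
- robot.sleep(seconds).
- robot.inverse_kinematics(position, orientation): joint angles nearest the present ones, or None.
- robot.sense(): the state.
- robot.grab_frame(name): name is "scene" or "top" or "wrist"; returns a dict with "image" (400x640x3 uint8, red, green, blue), "range_z" (400x640 float32, m along the optical axis (not along the pixel's ray), 0 where there is no reading), "fx", "fy", "cx", "cy" (pixels), "R" (3x3) and "t" (3): a world point X has camera coordinates R X + t. Camera axes: x right, y down, z forward; pixel columns grow to the right and rows downward; lengths in m; the calibration is good to about 2 mm. A picture is of the moment at which its call begins.
A pose or a line that the arm cannot do raises robot.IKError and nothing moves.
- robot.close_job(): hands the job in; it is judged then, once.
The state is a dict: "t": time; "joint_pos": joint angles; "joint_velocities": joint speeds; "effort": joint torques, N m; "tcp_pos": TCP position; "tcp_rot": TCP orientation; "wrist_force": force on the tool from outside, world axes, zero at the start; "torque": the same for the moment, N m; "opening": opening from 0.0 (shut) to 1.0 (fully open); "gripper_force": force on a finger pad.
Only numpy, scipy, OpenCV 4.12 (cv2) and the standard library are available. Lean on these libraries where they do the work, as an engineer would, in place of code of your own. Each camera call takes 0.05 s, during which the arm holds its last target. There are 200 camera calls.

TASK

Get the reddish-brown wood block in the jig ready for drilling: first push it with the fingertips along its channel until it is fully home against the aluminium stop, without picking it up, then flip the clamp's red lever over past its centre so that it snaps over and the rubber foot comes down and holds the block. Leave everything else on the bench where it is.

Things in the scene. Friction and masses are not known exactly. Their poses are not given: they have to be found in the camera images.
- jig: Clamping jig, fixed to the bench. Origin on the bench top under the middle of the block channel; x across the channel toward the clamp, y along it, z up. Plywood board x -45 to 125, y -120 to 120, 15 mm thick. On it two aluminium rails along y, 8 mm high, 10 mm wide, y -105 to 110, with a 45 mm wide channel between them (x -22.5 to 22.5). The steel clamp stands beside the channel at y = -75.
- stop_face (a point): Middle of the face of the aluminium stop that closes the -y end of the channel: in the jig's frame x = 0, y = -100, 30 mm above the bench. The stop is 66 mm wide, 15 mm thick behind this face, and its top is 45 mm above the bench. Fixed to the jig.
- block: Reddish-brown wood block, 40 x 100 x 30 mm, about 70 g, loose in the channel on the board (underside 15 mm, top 45 mm above the bench). Origin at the centre of its underside, y along its 100 mm length, which lies along the channel. It starts 30 to 60 mm short of the stop and slides toward the jig's -y; fully home its origin is at y = -50 in the jig's frame.
- toggle (a joint): Angle of the clamp's red lever, rad: 0 = open, leaning 0.7 rad from upright away from the channel (to the jig's +x); 0.7 = upright, dead centre; 1.4 = shut, leaning 0.7 rad over the channel (to -x). Level axis along the jig's y. An over-centre spring drives it from dead centre to the nearer end; leaving the open end takes about 6 N at the tip, less and less toward dead centre.
- lever_tip (a point): Centre of the rounded end of the red lever grip (end radius 10 mm), 85 mm from lever_pivot. The red grip is a round bar 20 mm in diameter over the outer 42 mm; below it is a 10 mm steel rod. 135 mm above the bench at either end of the travel, 155 mm when upright.
- lever_pivot (a point): Point on the lever's axis: in the jig's frame x = 102, y = -75, 70 mm above the bench, between two steel cheeks (x 72 to 112, y -89 to -61, top 79 mm above the bench). Fixed to the jig.
- foot: Sprung black rubber foot, 18 mm across, under the end of the clamp's steel arm; origin at the centre of its underside. Clamp open: the 12 mm wide arm stands up at 60 degrees, leaning over the channel at jig y = -75, highest point about 155 mm. Throwing the lever lowers it, block or no block, and the foot presses at jig x = 0, y = -75, on the block's top with about 3.6 N.
- screw_jar: Bystander: clear jar with blue lid, 62 x 60 x 90 mm, origin at the centre of its underside.
- wax_tin: Bystander: red round tin with a gold lid, 77 mm across, 33 mm high, origin at the centre of its underside.
- tape_measure: Bystander: black and red tape measure standing, 42 x 81 x 66 mm, origin at the centre of its underside.
- sanding_block: Bystander: brown sanding block, 67 x 112 x 26 mm, origin at the centre of its underside.
- pale_offcut: Bystander: pale wood offcut, 60 x 90 x 22 mm, not the block to clamp, origin at the centre of its underside.
Mind the look-alikes: they are no part of the job. Several things have the shape of the block; the one meant has the colours described above.

How it is judged:
By the outcome, as a careful person would: the job done as asked, in the order asked, and still so for the second after the job is handed in, with the robot touching nothing.
It also fails if it takes over 45 s, if anything falls off the work surface, if the arm or the gripper's body presses on something with over 40 N, if the wrist force passes 120 N, or if a joint passes its speed limit or range.

## Working session

There is one attempt and no reset: what is moved stays moved. The work goes in short steps, each a Python script; the robot and the scene stay as the last script left them, time stands still between calls to the robot, and variables do not carry over. Pictures are saved under pics/ and viewed, at most 10 in all, crops included, and the job is handed in when it is done.

```bash
ls; mkdir -p pics; python3 - <<'E'
from plant import robot
import cv2,numpy as np,pickle
print(robot.nose_length, robot.sense())
for n in ("scene","top"):
    f=robot.grab_frame(n); pickle.dump(f,open(f"{n}.pkl","wb")); cv2.imwrite(f"pics/{n}0.png",f["image"][:,:,::-1])
    print(n,(-f["R"].T@f["t"]).round(3),f["R"][2].round(2))
E
```

```text
pics
0.011 {'t': 0.0, 'joint_pos': array([ 1.23809767,  0.46944291, -0.04858875,  1.53372405,  0.02410671,
        1.1409796 , -0.0822907 ]), 'joint_velocities': array([ 0.00101816, -0.00158824, -0.00031505, -0.00031716,  0.00128137,
       -0.00110227, -0.00041011]), 'effort': array([-4.07702817e-05, -5.10303533e+01, -4.67630255e-02, -2.37715888e+01,
        1.07095245e-02,  7.64349592e-03, -3.99954587e-06]), 'tcp_pos': array([ 0.20175829, -0.64354176,  0.24124763]), 'tcp_rot': array([-3.13962633e+00,  8.15895365e-05,  3.03837599e-01]), 'wrist_force': array([-0.35803648,  1.19775477,  0.04614391]), 'torque': array([-0.01655909,  0.01932367, -0.0217895 ]), 'gripper_force': 0.0, 'opening': 1.0023361404380378}
scene [-0.184  0.725  0.677] [ 0.56 -0.64 -0.52]
top [0.149 0.06  1.282] [ 0.2  -0.   -0.98]
```

View pics/scene0.png

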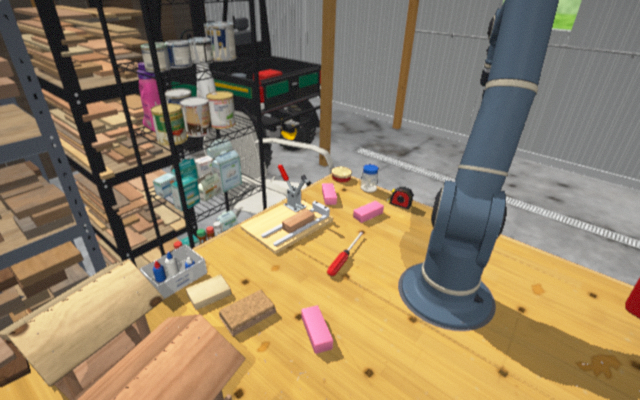

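View pics/top0.png

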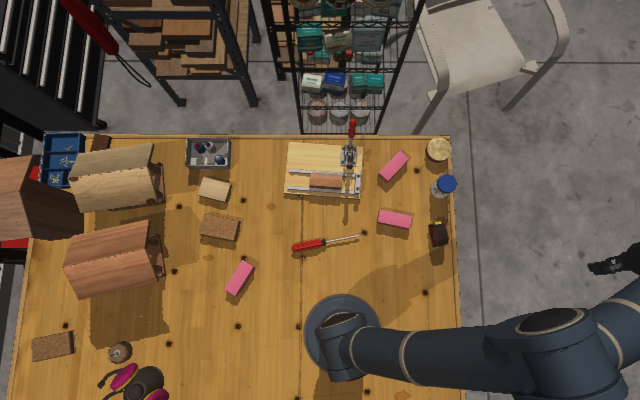

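The scene view shows the jig at about (290,225). In the top view it is at (323,170), with the block at (325,181), the stop on the right (357,184) and the red lever at (351,130), away from the channel. Block-shaped things: pink bars at (393,166), (395,218) and (240,277), a pale offcut at (214,189), sanding blocks at (219,227) and (52,346), and the reddish-brown block at (325,181). Only the last is reddish brown and in the channel. I'll confirm that in a crop.

```bash
cat > h.py <<'E'
import numpy as np,cv2
def cloud(f):
    v,u=np.mgrid[:400,:640]; z=f["range_z"]
    P=np.stack([(u-f["cx"])/f["fx"]*z,(v-f["cy"])/f["fy"]*z,z],-1)
    W=(P-f["t"])@f["R"]; W[z==0]=np.nan
    return W
def ray(f,u,v,h):
    d=f["R"].T@np.array([(u-f["cx"])/f["fx"],(v-f["cy"])/f["fy"],1]); c=-f["R"].T@f["t"]
    return c+d*(h-c[2])/d[2]
E
python3 - <<'E'
import pickle,cv2,numpy as np
from h import *
f=pickle.load(open("top.pkl","rb")); W=cloud(f)
im=f["image"]; hsv=cv2.cvtColor(im,cv2.COLOR_RGB2HSV)
c=im[110:210,270:420]; cv2.imwrite("pics/crop.png",cv2.resize(c,None,fx=5,fy=5,interpolation=cv2.INTER_CUBIC)[:,:,::-1])
print(hsv[181,325],W[181,325],W[155,310],W[128,351],W[215,320], ray(f,325,181,.045))
for n in [(181,318),(188,350),(173,300),(193,300)]: print(n,W[n[1],n[0]] if 0 else W[n[0] if n[0]<400 else 0,n[1]])
Z=W[...,2]; roi=np.zeros(Z.shape,bool); roi[135:205,278:368]=1
m=((Z>.009)&roi).astype(np.uint8)
cs,_=cv2.findContours(m,0,2); c=max(cs,key=cv2.contourArea); r=cv2.minAreaRect(c); print(r,[ray(f,*p,.015).round(4) for p in cv2.boxPoints(r)])
m=((Z>.035)&(Z<.055)&roi&(hsv[...,1]>60)).astype(np.uint8)
cs,_=cv2.findContours(m,0,2); c=max(cs,key=cv2.contourArea); r=cv2.minAreaRect(c); print(r,ray(f,*r[0],.045),[ray(f,*p,.045).round(4) for p in cv2.boxPoints(r)])
E
```

```text
[ 12 131 168] [0.45274651 0.05276609 0.04244154] [0.54556312 0.10060392 0.01026402] [ 0.5906785  -0.02219899  0.13093941] [ 0.35431558  0.06778233 -0.00144442] [0.45212002 0.05278024 0.045     ]
(181, 318) [0.45182759 0.07416903 0.04580825]
(188, 350) [ 0.43860251 -0.02584079  0.00944625]
(173, 300) [0.484938   0.13126598 0.01518732]
(193, 300) [0.42012736 0.13015868 0.01766703]
((323.14007568359375, 164.75877380371094), (76.85004425048828, 63.251583099365234), 3.5763344764709473) [array([0.4175, 0.1837, 0.015 ]), array([0.6247, 0.1759, 0.015 ]), array([ 0.6096, -0.0701,  0.015 ]), array([ 0.4034, -0.0547,  0.015 ])]
((325.2117614746094, 180.24705505371094), (32.51932144165039, 13.345191955566406), 4.398705005645752) [0.45449164 0.05213999 0.045     ] [array([0.4373, 0.1031, 0.045 ]), array([0.4792, 0.1004, 0.045 ]), array([0.4718, 0.0009, 0.045 ]), array([0.4299, 0.0042, 0.045 ])]
```

View pics/crop.png

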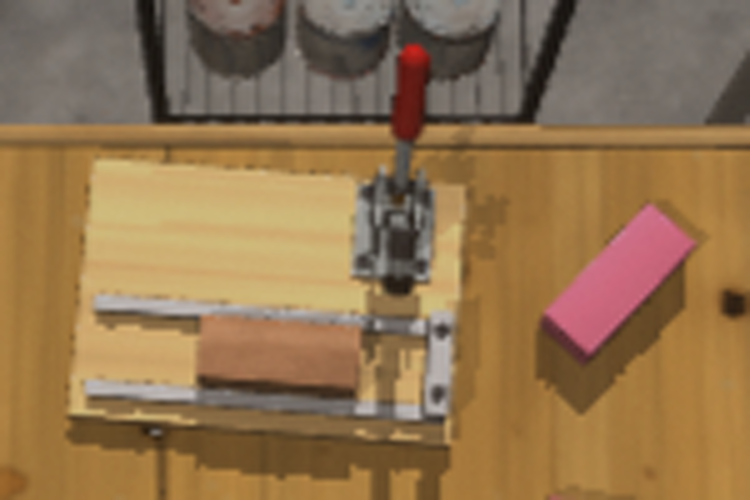

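The crop confirms it: the reddish-brown block lies in the channel at crop (280,352). The stop is at (438,362), the clamp at (395,225) and the red tip at (413,55). Next I'll work out the jig frame and check IK.

```bash
python3 - <<'E'
import pickle
from h import *
from plant import robot
f=pickle.load(open("top.pkl","rb"))
R=lambda x,y,h: ray(f,x/5+269.6,y/5+109.6,h)[:2]
img=np.array([R(95,160,.015),R(465,187,.015),R(450,443,.015),R(70,412,.015),R(413,55,.135),R(427,362,.045)])
jig=np.array([[.125,.12],[.125,-.12],[-.045,-.12],[-.045,.12],[.157,-.075],[0,-.1]])
a,b=jig.mean(0),img.mean(0)
U,_,Vt=np.linalg.svd((jig-a).T@(img-b)); M=(U@Vt).T
O=b-M@a; yaw=np.arctan2(M[1,0],M[0,0])
print(O,yaw,np.linalg.det(M)); print(((img-O)@M-jig)*1000)
blk=[R(*p,.045) for p in [(200,316),(360,322),(357,388),(197,380)]]
print("block",((np.array(blk)-O)@M*1000).round(1), M.T@(np.array([.4545,.0521])-O))
np.savez("jig.npz",O=O,yaw=yaw)
for nm,p in dict(b0=(0,.09,.2),b1=(0,.09,.04),b2=(0,.0,.04),L0=(.20,-.075,.2),L1=(.2,-.075,.121),L2=(.1,-.075,.121)).items():
  for dy in (0,np.pi/2,-np.pi/2,np.pi):
    w=O+M@np.array(p[:2]); q=robot.inverse_kinematics([*w,p[2]],[np.pi,0,yaw+dy])
    print(nm,round(dy,2),None if q is None else np.round(q,2))
E
```

```text
[0.45771238 0.06030746] -0.07248246867799293 0.9999999999999991
[[-2.58042729 -1.8990453 ]
 [-2.41900062  1.47268008]
 [ 0.77533674  1.18810482]
 [ 2.26520104 -1.67141308]
 [ 3.08319091  0.4595545 ]
 [-1.12430077  0.45011899]]
block [[ 17.2  41.2]
 [ 20.9 -57. ]
 [-20.7 -58. ]
 [-23.2  39.7]] [-0.00260957 -0.00841855]
b0 0 [ 0.35  0.34 -0.9   1.98  0.32  0.97 -2.35]
b0 1.57 [ 0.5   0.42 -1.12  1.97  0.44  1.02 -0.9 ]
b0 -1.57 [ 0.53  0.44 -1.17  1.97  0.48  1.04  2.21]
b0 3.14 [ 0.54  0.46 -1.19  1.97  0.49  1.05  0.62]
b1 0 [ 0.02  0.52 -0.53  2.12  0.44  0.62 -2.46]
b1 1.57 [ 0.32  0.66 -0.94  2.1   0.78  0.78 -1.19]
b1 -1.57 [ 0.46  0.82 -1.18  2.1   0.98  0.95  1.79]
b1 3.14 [ 0.39  0.72 -1.05  2.1   0.87  0.84  0.31]
b2 0 [ 0.13  0.47 -0.43  2.18  0.36  0.56 -2.21]
b2 1.57 [ 0.35  0.53 -0.71  2.17  0.59  0.64 -0.86]
b2 -1.57 [ 0.66  0.78 -1.18  2.15  0.97  0.91  1.95]
b2 3.14 [ 0.38  0.55 -0.75  2.17  0.63  0.66  0.68]
L0 0 [ 0.25  0.5  -0.39  1.62  0.21  1.06 -1.84]
L0 1.57 [ 0.45  0.56 -0.69  1.61  0.39  1.11 -0.41]
L0 -1.57 [ 0.7   0.77 -1.18  1.59  0.73  1.29  2.47]
L0 3.14 [ 0.52  0.6  -0.81  1.6   0.46  1.14  1.1 ]
L1 0 [ 0.21  0.57 -0.32  1.69  0.22  0.91 -1.85]
L1 1.57 [ 0.43  0.64 -0.66  1.68  0.46  0.98 -0.46]
L1 -1.57 [-0.7   0.83  1.11  1.75 -0.83  1.11 -2.54]
L1 3.14 [ 0.52  0.69 -0.8   1.67  0.56  1.03  1.02]
L2 0 [ 0.29  0.44 -0.41  1.93  0.24  0.82 -1.9 ]
L2 1.57 [ 0.44  0.49 -0.62  1.92  0.37  0.85 -0.45]
L2 -1.57 [ 0.79  0.73 -1.18  1.9   0.78  1.07  2.35]
L2 3.14 [ 0.57  0.54 -0.8   1.91  0.49  0.9   1.02]
```

```bash
cat >> h.py <<'E'
J=np.load("jig.npz"); O=J["O"]; yaw=float(J["yaw"]); c,s=np.cos(yaw),np.sin(yaw); M=np.array([[c,-s],[s,c]])
def w(x,y,z): return [*(O+M@np.array([x,y])),z]
def jg(p): return (M.T@(np.array(p[:2])-O)*1000).round(1),round(p[2]*1000,1)
E
python3 - <<'E'
import pickle
from h import *
from plant import robot
o=[np.pi,0,yaw+np.pi/2]
robot.goto(w(0,.09,.28),o); robot.grip(0.0,40)
f=robot.grab_frame("wrist"); pickle.dump(f,open("wrist.pkl","wb")); cv2.imwrite("pics/w1.png",f["image"][:,:,::-1])
S=robot.sense(); print(S["t"],jg(S["tcp_pos"]),S["wrist_force"])
E
```

```text
3.8583 (array([-0., 90.]), np.float64(280.0)) [-0.40886393 -0.17417849  0.46049235]
```

View pics/w1.png

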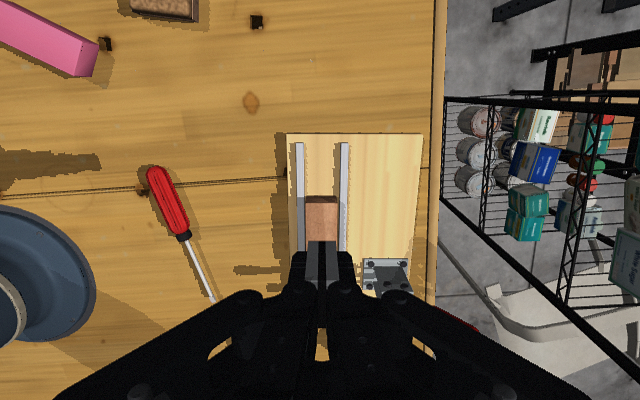

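The wrist view shows the block's free end at (321,197), between the rails at x = 300 and 344. It matches the estimate, and the camera is on the side away from the clamp. I'll check the numbers and push.

```bash
python3 - <<'E'
import pickle
from h import *
from plant import robot
f=pickle.load(open("wrist.pkl","rb"))
for u,v,h in [(306,197,.045),(337,197,.045),(287,134,.015),(421,134,.015),(304,160,.023),(340,160,.023)]: print(u,v,jg(ray(f,u,v,h)))
robot.move_straight(w(0,.09,.10),vel=.15)
robot.move_straight(w(0,.09,.040),vel=.1,contact_N=5)
S=robot.sense(); print(S["t"],jg(S["tcp_pos"]),S["wrist_force"])
hit=robot.move_straight(w(0,-.01,.040),vel=.03,contact_N=5)
S=robot.sense(); print(hit,S["t"],jg(S["tcp_pos"]),S["wrist_force"])
f=robot.grab_frame("top"); cv2.imwrite("pics/t2.png",cv2.resize(f["image"][110:210,270:420],None,fx=5,fy=5)[:,:,::-1])
E
```

```text
306 197 (array([-19.6,  48.3]), np.float64(45.0))
337 197 (array([17.8, 48.3]), np.float64(45.0))
287 134 (array([-43.2, 119.7]), np.float64(15.0))
421 134 (array([121. , 119.8]), np.float64(15.0))
304 160 (array([-22.5,  89. ]), np.float64(23.0))
340 160 (array([21.9, 89.1]), np.float64(23.0))
5.9583 (array([ 0.2, 90.4]), np.float64(40.3)) [0.25919736 0.04383467 0.11110867]
True 8.3083 (array([ 0.3, 10.5]), np.float64(40.0)) [0.4791188  1.86653053 0.36458476]
```

View pics/t2.png

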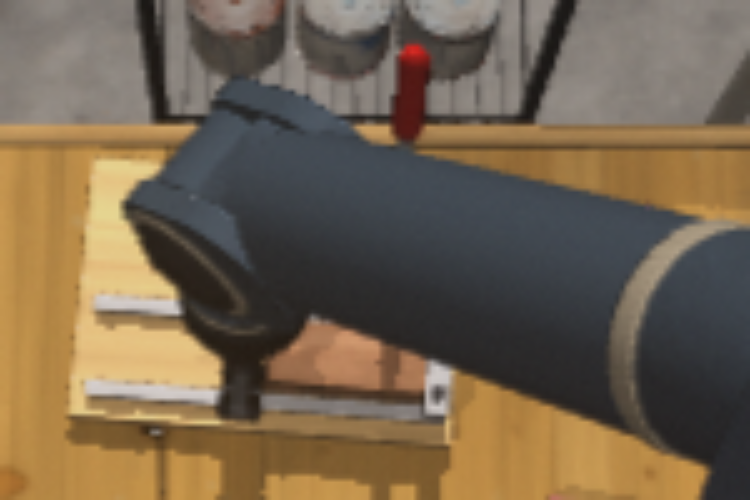

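The tool stopped with the fingertip face at about y = 0, and the picture shows the block reaching the stop at crop (430,375). I'll firm up the push, retreat, verify, and check for clearance behind the lever.

```bash
python3 - <<'E'
import pickle
from h import *
from plant import robot
hit=robot.move_straight(w(0,-.005,.040),vel=.02,contact_N=8)
S=robot.sense(); print(hit,S["t"],jg(S["tcp_pos"]),S["wrist_force"])
robot.move_straight(w(0,.03,.040),vel=.1); robot.move_straight(w(0,.04,.26),vel=.2)
f=robot.grab_frame("wrist"); W=cloud(f); hsv=cv2.cvtColor(f["image"],cv2.COLOR_RGB2HSV)
Q=(W[...,:2]-O)@M; m=(abs(W[...,2]-.045)<.006)&(abs(Q[...,0])<.03)&(hsv[...,1]>60)
print("block top y max",np.nanpercentile(Q[m][:,1],[50,95,99,100]),m.sum())
for n in ("top","scene"):
    W=cloud(pickle.load(open(n+".pkl","rb"))); Q=(W[...,:2]-O)@M
    m=(W[...,2]>.08)&(W[...,2]<.6)&(Q[...,0]>.14)&(Q[...,0]<.35)&(abs(Q[...,1]+.075)<.2); print(n,m.sum(),(Q[m]*1000).min(0) if m.any() else '', (Q[m]*1000).max(0) if m.any() else '')
print(robot.sense()["t"])
E
```

```text
True 8.7083 (array([-0. , 10.5]), np.float64(39.9)) [0.85269816 0.93984003 0.07936191]
block top y max [-0.02280591 -0.00048696  0.00066415  0.00108749] 1420
top 60 [140.20856001 -84.34687956] [162.88564864 -65.35041752]
scene 43 [140.07779993 -82.65759186] [161.83538672 -64.16517727]
10.35
```

```bash
python3 - <<'E'
from h import *
from plant import robot
o=[np.pi,0,yaw]
robot.goto(w(.205,-.075,.27),o)
S=robot.sense(); print(S["t"],jg(S["tcp_pos"]))
a=robot.grab_frame("top")["image"][150:210,300:375]; b=robot.grab_frame("scene")["image"][170:250,240:345]
cv2.imwrite("pics/t3.png",np.vstack([cv2.resize(i,(480,290),interpolation=cv2.INTER_CUBIC) for i in (a,b)])[:,:,::-1])
E
```

```text
11.4917 (array([204.3, -74. ]), np.float64(269.5))
```

View pics/t3.png

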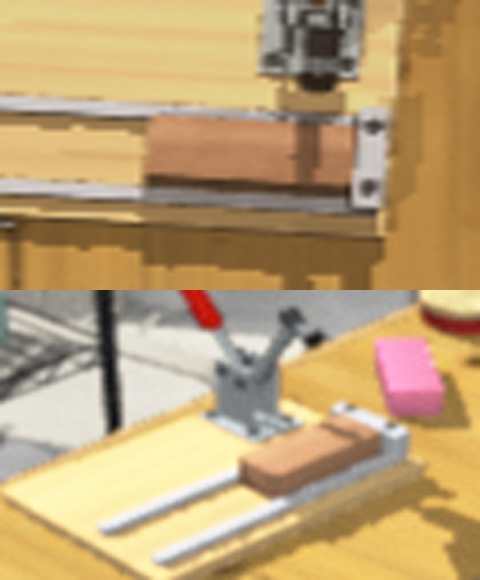

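Both views show the block flush against the stop with no gap (top crop at (352,155)). Now I'll throw the lever.

```bash
python3 - <<'E'
from h import *
from plant import robot
robot.move_straight(w(.205,-.075,.120),vel=.15,contact_N=8)
S=robot.sense(); print(S["t"],jg(S["tcp_pos"]),S["wrist_force"])
hit=robot.move_straight(w(.105,-.075,.120),vel=.08,contact_N=25)
S=robot.sense(); print(hit,S["t"],jg(S["tcp_pos"]),S["wrist_force"])
robot.move_straight(w(.19,-.075,.120),vel=.15); robot.move_straight(w(.205,-.075,.27),vel=.2)
a=robot.grab_frame("top")["image"][110:210,270:400]; b=robot.grab_frame("scene")["image"][150:250,230:360]
cv2.imwrite("pics/t4.png",np.vstack([cv2.resize(i,(390,300),interpolation=cv2.INTER_CUBIC) for i in (a,b)])[:,:,::-1])
print(robot.sense()["t"])
E
```

```text
12.7417 (array([205.8, -74.7]), np.float64(121.2)) [ 0.46839548 -0.1564775  -0.31367605]
False 14.1417 (array([105.4, -74.9]), np.float64(120.0)) [ 0.38999352 -0.38042005  0.13756963]
15.8583
```

View pics/t4.png

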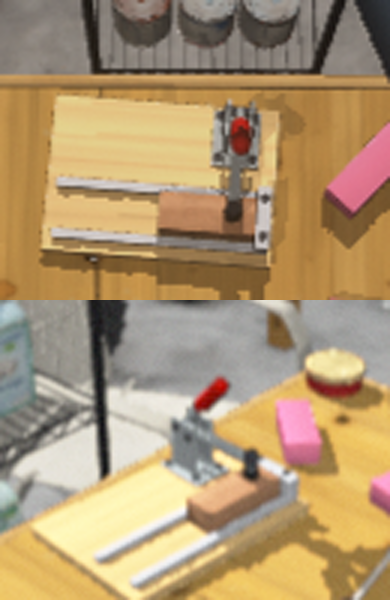

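The lever now leans over the channel (top crop (240,135)), the foot is on the block (232,210), and the block is still flush with the stop. The robot is clear, so I'm handing in.

```bash
python3 -c "
from plant import robot
print(robot.close_job())"
```

```text
the job is handed in; nothing more can be done
None
```

The block was pushed home against the stop, then the lever was thrown past centre so the foot holds the block; the job was handed in at about 16 s of the 45 s allowed, with the robot clear and no contact with the bystanders.

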